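# Roll a grinding jar up the loading tray onto a jar mill

### The arm

A 6-joint arm with a two-finger parallel gripper is mounted at the origin on the work surface. World frame = base frame: x ahead of the robot, y to its left, z up, the work surface at z = 0. Lengths are in m, angles in rad, forces in N, time in s.
With the tool pointing down it reaches from about 0.25 to 0.775 m from the base axis. Payload 4 kg.
Tool frame: the origin (TCP) lies at the very end of the fingers, on their centre line; the grasp point (between the pads) lies 19 mm behind it (robot.pinch_z is the distance from the TCP to the grasp point, in m); z points along the fingers, y is the line along which they close (so a half turn about z gives the same grasp; the last joint's range is limited). The gripper opens to 94 mm and grips with 3 to 60 N. Pads are 16 mm wide; open, the fingers measure 119 mm over their backs; the gripper's body (75 mm by 177 mm) begins 78 mm behind the grasp point.
Start: joints at [-1.249, 0.087, 1.371, -0, 1.684, -0.103], TCP at [0.227, -0.501, 0.206] pointing down, gripper open.
Joint ranges: [-3.1, 3.1], [-0.76, 2.03], [0.27, 2.55], [-1.08, 4.22], [0.17, 2.65], [-2.57, 2.57]. Speed limits (rad/s): [2.79, 2.79, 3.14, 3.14, 3.14, 3.14].

### API

Orientations are given as [roll, pitch, yaw] about the fixed x, y, z axes, in that order (R = Rz(yaw) Ry(pitch) Rx(roll)).
In Python, from bench import robot gives the robot as it stands.
- The arm moves only by the tool arm_command, never from a script. Its argument "targets" is one flat list of numbers, 7 for each row, row after row: the turn, a rotation vector about the tool's x, y, z in degrees, then the shift along the tool's x, y, z in mm, then the closure, from -1 (fully open) to 1 (shut). In form: [ax, ay, az, x, y, z, hand, ax, ay, az, x, y, z, hand, ...]. A call has 1 to 20 rows; each row is the pose to reach, as a shift and turn from the pose commanded when the call began, along the tool's axes at that moment; what a row does not reach only later rows make up. A row lasts 1/10 s, in which the tool goes at most 50 mm and 8.59 degrees, less where a joint would pass 70% of its speed; a pose out of reach is approached as far as the arm can. A call with a gripper value outside its range is refused whole. The fingers move at their own pace and stop on an object; the grip force is fixed at half the most. Time passes only in rows, so rows that repeat a pose let the fingers close. It gives the time, the measured TCP pose, the force, the opening and the grip force at its end, in the units of the state.
- robot.get_obs(): the state, without advancing time (a new reading comes with each control period).
- robot.snapshot(name): name is "side" or "top"; returns a dict with "color" (480x640x3 uint8, red, green, blue), "range_z" (480x640 float32, m along the optical axis (not along the pixel's ray), 0 where there is no reading), "fx", "fy", "cx", "cy" (pixels), "dist_coeffs" ([k1, k2, p1, p2, k3] as OpenCV has them; the pictures are not rectified), "T" (4x4, takes a point from camera to world coordinates). Camera axes: x right, y down, z forward; pixel columns grow to the right and rows downward; lengths in m; the calibration is good to about 2 mm. A picture is of the moment at which its call begins.
- robot.close_job(): hands the job in; it is judged then, once.
The state is a dict: "time": time; "joint_positions": joint angles; "qvel": joint speeds; "joint_torque": joint torques, N m; "tool_pos": TCP position; "ee_rot": TCP orientation; "wrist_force": force on the tool from outside, world axes, zero at the start; "wrist_torque": the same for the moment, N m; "width": finger opening in m; "finger_force": force on a finger pad.
Only numpy, scipy, OpenCV 4.12 (cv2) and the standard library are available. Lean on these libraries where they do the work, as an engineer would, in place of code of your own. Each camera call takes 0.05 s, during which the arm holds its last target. There are 200 camera calls.

### The job

Load the jar mill by pushing only: with the fingers kept behind it, roll the white grinding jar slowly up the sloping steel tray, never letting it run free on the slope, until it drops into the dip between the two black rollers, and leave it lying there with its base up against the white thrust stop on the red drive housing. Do not lift the jar, and leave everything else on the bench where it is.

Things in the scene. Friction and masses are not known exactly. Their poses are not given: they have to be found in the camera images.
- mill: roller jar mill, fixed. Origin on the bench below the middle between its two rollers; x points away from the robot, up the tray and across the rollers, y along the rollers to the open end, z up. Red drive housing 152 mm tall at y = -127 to -214 mm, |x| < 97 mm; bearing plate 94 mm tall at the other end, y = 158 to 166 mm; base between them 44 mm tall, |x| < 95 mm
- seat (a point): axis of a jar seated in the dip between the rollers: mill x = 0, y = 0, z = 126 mm. Black rubber rollers along mill y (y = -121 to +149 mm), radius 18 mm, axles at z = 70 mm: the front one at x = -38 mm turns freely, the back one at x = +38 mm is stiff and stops the jar
- crest (a point): point above the front roller's axle where a jar's axis passes over it: mill x = -38 mm, y = 0, z = 138 mm. Once its axis is past this, the jar rolls on by itself into the dip
- tray: fixed steel loading tray, sloping 0.14 rad up to the front roller. Origin on its surface at the inner foot of the lower lip (12 mm high, 3 mm thick): mill x = -201, y = 0, z = 65 mm. x up the slope, y as mill y, z square to the surface. Sheet x = 0 to 150 mm, y = -125 to 155 mm, side rails 14 mm high; its plane touches the front roller's top at x = 162 mm
- jar: white grinding jar, blue bands and lid: cylinder of radius 50 mm, 130 mm long, 0.5 to 0.9 kg, smooth glaze. Origin mid-length on its axis; y runs along the axis from base (y = -65 mm) to lid (radius 42 mm, ends at y = 79 mm). Starts across the tray against the lip, lid to mill +y, axis at tray x = 32, z = 50 mm. Rolls back if not held. In the dip it slides along the rollers at 2 to 6 N
- stop_face (a point): centre of the face of the fixed white nylon thrust stop (48 mm disc) on the drive housing: mill x = 0, y = -115 mm, z = 124 mm, facing mill +y. With the jar's base against it the jar's origin is at mill y = -50 mm
- wrench: steel open-end wrench, 160 mm long, lying flat on the bench beside the mill; origin at its middle on the bench (a bystander, to be left alone)
- powder_jar: screw-top powder jar, 60 mm across and 85 mm tall with a black cap, standing on the bench in front of the drive housing, beside the tray; origin at the centre of its foot (a bystander, to be left alone)
- beaker: glass beaker, 70 mm across, 90 mm tall, standing; origin at the centre of its foot (a bystander, to be left alone)
- media_box: open grey box 130 x 100 x 45 mm full of white grinding balls; origin at the centre of its underside (a bystander, to be left alone)
- puck: amber resin specimen, 32 mm across, 20 mm tall; origin at the centre of its underside (a bystander, to be left alone)
- sieve_pan: shallow open brass pan, 100 mm across, 28 mm tall; origin at the centre of its underside (a bystander, to be left alone)
- brush: cleaning brush about 170 mm long, lying flat; origin at its middle on the bench (a bystander, to be left alone)
Not all that is in view belongs to the job. What is meant by the jar is not purple, and is the smaller of those in its own colour.

How it is judged:
By the outcome, as a careful person would: the job done as asked, in the order asked, and still so for the second after the job is handed in, with the robot touching nothing.
It also fails if it takes over 64 s, if anything falls off the work surface, if the arm or the gripper's body presses on something with over 40 N, if the wrist force passes 120 N, or if a joint passes its speed limit or range.

## Working session

There is one attempt and no reset: what is moved stays moved. The work goes in short steps, Python scripts to look and compute and a tool call to move; the robot and the scene stay as the last step left them, time stands still between calls to the robot, and variables do not carry over. Pictures are saved under pics/ and viewed, at most 10 in all, crops included, and the job is handed in when it is done.

Besides the shell and the picture viewer there is one more tool, called after "Request:" in YAML: its name, and indented under it one key for each argument. arm_command: Moves the arm, as the interface text tells. Its arguments: {"type":"object","properties":{"targets":{"type":"array"}},"required":["targets"]}

```bash
mkdir -p pics; ls
cat > h.py <<'E'
import numpy as np, cv2
from bench import robot
def snap(n,f=None):
    s=robot.snapshot(n)
    if f: cv2.imwrite('pics/'+f,s['color'][:,:,::-1])
    return s
def cloud(s):
    v,u=np.mgrid[0:480,0:640]
    K=np.array([[s['fx'],0,s['cx']],[0,s['fy'],s['cy']],[0,0,1.]])
    p=cv2.undistortPoints(np.stack([u,v],-1).reshape(-1,1,2).astype(float),K,np.array(s['dist_coeffs'],float)).reshape(480,640,2)
    z=s['range_z'].astype(float)
    P=np.stack([p[...,0]*z,p[...,1]*z,z],-1)
    W=P@np.array(s['T'])[:3,:3].T+np.array(s['T'])[:3,3]
    W[z==0]=np.nan
    return W
E
python3 - <<'E'
from h import *
for n in('side','top'):
    s=snap(n,n+'1.png'); np.savez(n+'1.npz',c=s['color'],W=cloud(s)); print(s['T'])
o=robot.get_obs();print(o)
E
```

```text
pics
[[-0.95907443 -0.15672144  0.23582755  0.26605998]
 [-0.28287511  0.49334688 -0.82255123  0.90439907]
 [ 0.01256663 -0.8555976  -0.51748897  0.68237393]
 [ 0.          0.          0.          1.        ]]
[[ 0.02439762 -0.99474537  0.09943044  0.39152716]
 [-0.99949402 -0.02630192 -0.01788618  0.02781957]
 [ 0.0204074  -0.09894375 -0.99488375  1.33454611]
 [ 0.          0.          0.          1.        ]]
{'time': 0.1, 'joint_positions': array([-1.24909672e+00,  8.78870096e-02,  1.37209567e+00, -6.81273483e-06,
        1.68359256e+00, -1.03135678e-01]), 'qvel': array([-0.0007023 , -0.00140842, -0.00357546,  0.0003352 , -0.00048968,
       -0.00184485]), 'joint_torque': array([ 1.69767318e-03, -3.41253948e+01, -3.03299832e+01,  7.20144762e-02,
        3.04495264e-02, -8.41799420e-05]), 'tool_pos': array([ 0.22651335, -0.5006507 ,  0.20442177]), 'ee_rot': array([-3.13961991e+00, -1.97377511e-04,  4.24834331e-01]), 'wrist_force': array([-0.7787365 , -0.16372066,  0.06118571]), 'wrist_torque': array([ 0.00420298,  0.03661723, -0.01665428]), 'finger_force': 0.0, 'width': 0.09423991779656346}
```

View pics/top1.png

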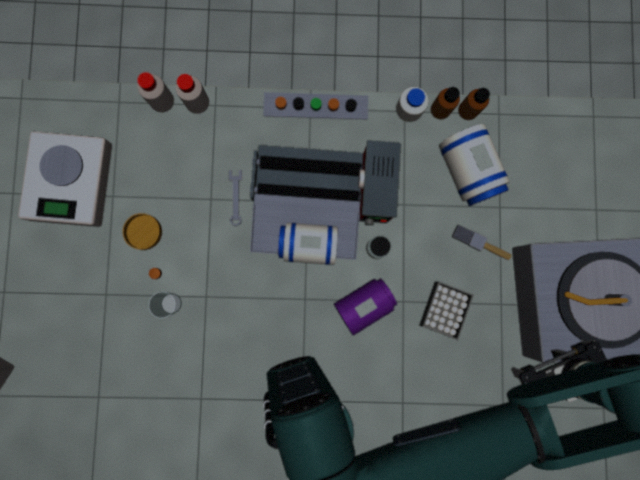

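View pics/side1.png

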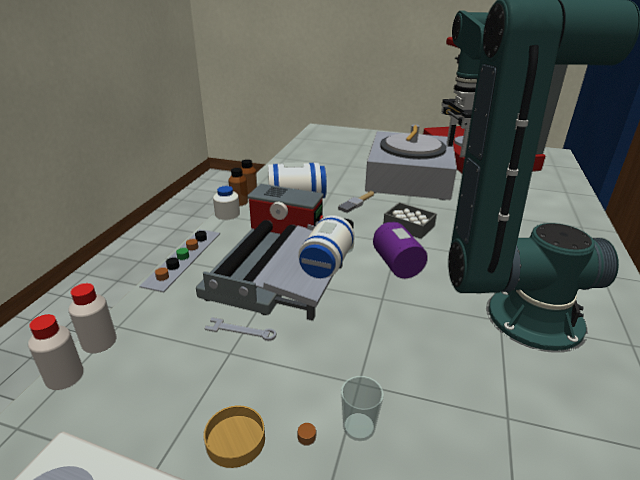

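The candidates in the top view are the white jar on the tray (308,243), the white jar on the bench (475,165) and the purple jar (366,306). The one on the tray fits: it is white, smaller than the one at (475,165), and lies across the tray against the lip with its lid to +y. I'll confirm that in a crop and measure.

Run:
```python
from h import *
from scipy.optimize import least_squares
d=np.load('top1.npz');c=d['c'];W=d['W']
cv2.imwrite('pics/crop1.png',cv2.resize(c[120:350,225:525,::-1],None,fx=2.5,fy=2.5,interpolation=cv2.INTER_CUBIC))
def reg(n,u0,u1,v0,v1,zl,zh):
    P=W[v0:v1,u0:u1].reshape(-1,3);P=P[np.isfinite(P[:,2])&(P[:,2]>zl)&(P[:,2]<zh)]
    xy=P[:,:2].astype(np.float32);r=cv2.minAreaRect(xy)
    print(n,len(P),'c',np.round(r[0],4),'size',np.round(r[1],4),'ang',round(r[2],2),'z',np.round(np.median(P[:,2]),4),'min',P.min(0).round(3),'max',P.max(0).round(3));return P
print('bench',np.nanmedian(W[180:230,130:200,2]),np.nanmedian(W[300:350,200:260,2]))
reg('housing',345,415,130,235,.14,.165)
reg('jar',270,350,215,275,.12,.20)
reg('bigjar',430,520,115,215,.05,.20)
reg('purple',325,405,270,345,.05,.20)
reg('powder',362,395,230,262,.07,.1)
for n,v0,v1,th in(('front roller',180,202,.078),('back roller',150,178,.078)):
    P=reg(n,262,355,v0,v1,th,.1)
    # ridge: line fit of circle R=18 axle z=70
    f=lambda q:np.hypot(P[:,0]-q[0]-q[1]*(P[:,1]-P[:,1].mean()),P[:,2]-q[2])-.018
    s=least_squares(f,[P[:,0].mean(),0,.07],loss='soft_l1',f_scale=.002);print(s.x,P[:,1].mean())
# jar cylinder fit r=50
P=W[215:275,280:338].reshape(-1,3);P=P[np.isfinite(P[:,2])&(P[:,2]>.135)]
m=P.mean(0)
def f(q):
    a=np.array([q[1],1,q[3]]);a/=np.linalg.norm(a)
    return np.linalg.norm(np.cross(P-np.array([q[0],m[1],q[2]]),a),axis=1)-.05
s=least_squares(f,[m[0],0,.12,0],loss='soft_l1',f_scale=.002);print('jar axis',s.x,m,np.sqrt(np.mean(s.fun**2)))
# tray plane
P=W[200:222,262:350].reshape(-1,3);P=P[(P[:,2]>.055)&(P[:,2]<.1)]
A=np.c_[P[:,:2],np.ones(len(P))];print('tray',np.linalg.lstsq(A,P[:,2],rcond=None)[0],P.mean(0))
```

```text
bench -0.0009647766998825968 -0.000982820739123813
housing 2725 c [ 0.6647 -0.1471] size [0.1004 0.1972] ang 86.04 z 0.1514 min [ 0.565 -0.203  0.14 ] max [ 0.763 -0.097  0.16 ]
jar 2204 c [0.4954 0.0308] size [0.1435 0.0992] ang 87.61 z 0.1609 min [ 0.444 -0.041  0.12 ] max [0.546 0.103 0.175]
bigjar 3591 c [ 0.7225 -0.4148] size [0.1897 0.1258] ang 23.26 z 0.1196 min [ 0.618 -0.499  0.05 ] max [ 0.827 -0.323  0.138]
purple 2057 c [ 0.3405 -0.1277] size [0.0995 0.1441] ang 32.91 z 0.0918 min [ 0.263 -0.208  0.05 ] max [ 0.411 -0.042  0.105]
powder 322 c [ 0.4961 -0.16  ] size [0.0502 0.0505] ang 0.68 z 0.0841 min [ 0.471 -0.185  0.071] max [ 0.521 -0.135  0.092]
front roller 1296 c [0.6331 0.0317] size [0.0467 0.2452] ang 0.82 z 0.0848 min [ 0.608 -0.091  0.078] max [0.655 0.155 0.094]
[0.63065306 0.01555745 0.07028301] 0.04126331544805305
back roller 1054 c [0.7089 0.0341] size [0.2491 0.036 ] ang 86.57 z 0.0848 min [ 0.688 -0.09   0.078] max [0.734 0.157 0.094]
[0.71038355 0.04771664 0.06923703] 0.03425482154407632
jar axis [ 0.49572734  0.04452776  0.11809405 -0.01611304] [0.49352588 0.0279988  0.1594643 ] 0.0026340964281243388
tray [ 1.37816504e-01 -7.27138970e-03 -1.14430622e-04] [0.58685915 0.03713503 0.08049442]
```

View pics/crop1.png

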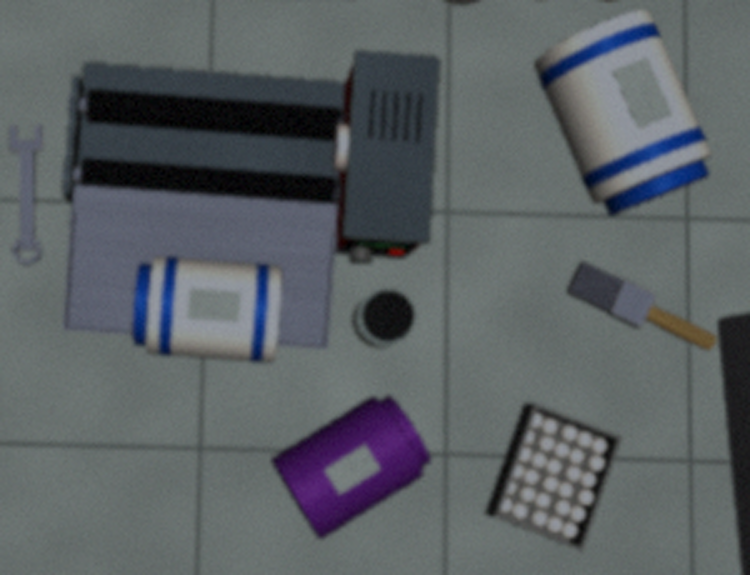

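The crop confirms it: the jar on the tray is white and smaller (144 x 99 mm, against 190 x 126 mm for the one on the bench). The mill origin is about (0.672, 0.023) with yaw about -0.05. The jar axis fits its stated pose (x 0.496, z 0.118). I'll move above the spot behind the jar.

Request:
arm_command:
  targets: [0, 0, 3, 20, -20, 0, -0.6, 0, 0, 6, 50, -51, 0, -0.6, 0, 0, 9, 80, -81, 0, -0.6, 0, 0, 12, 110, -111, 0, -0.6, 0, 0, 15, 140, -142, 0, -0.6, 0, 0, 18, 170, -172, 0, -0.6, 0, 0, 21, 200, -203, 0, -0.6, 0, 0, 24, 230, -233, 0, -0.6, 0, 0, 27.2, 260, -263, 0, -0.6, 0, 0, 27.2, 290, -294, 0, -0.6, 0, 0, 27.2, 320, -324, 0, -0.6, 0, 0, 27.2, 350, -354, 0, -0.6, 0, 0, 27.2, 380, -385, 0, -0.6, 0, 0, 27.2, 395, -400, 0, -0.6, 0, 0, 27.2, 395, -400, 0, -0.6, 0, 0, 27.2, 395, -400, 0, -0.6]

```text
time: 1.7
tool_pos: [0.4213, 0.026, 0.205]
ee_rot: [3.141, 0.001, -0.049]
wrist_force: [-0.3, 0.2, -0.3]
width: 0.0755
finger_force: 0.0
```

```bash
cat > st.py <<'E'
from h import *
R=np.array([[np.cos(-.05),-np.sin(-.05)],[np.sin(-.05),np.cos(-.05)]]);O=np.array([.672,.023])
o=robot.get_obs();p=o['tool_pos']
print('t',o['time'],'tcp',p.round(4),'rot',o['ee_rot'].round(4),'mill',(R.T@(p[:2]-O)*1e3).round(1),'F',o['wrist_force'].round(2),'w',o['width'])
E
python3 st.py
```

```text
t 1.7 tcp [0.4213 0.026  0.205 ] rot [ 3.1408e+00  1.2000e-03 -4.8800e-02] mill [-250.5   -9.5] F [-0.34  0.17 -0.32] w 0.07553886218549123
```

Request:
arm_command:
  targets: [0, 0, 0, 0, 0, 15, -0.6, 0, 0, 0, 0, 0, 30, -0.6, 0, 0, 0, 0, 0, 45, -0.6, 0, 0, 0, 0, 0, 60, -0.6, 0, 0, 0, 0, 0, 75, -0.6, 0, 0, 0, 0, 0, 90, -0.6, 0, 0, 0, 0, 0, 97, -0.6, 0, 0, 0, 2, 0, 97, -0.6, 0, 0, 0, 4, 0, 97, -0.6, 0, 0, 0, 6, 0, 97, -0.6, 0, 0, 0, 8, 0, 97, -0.6, 0, 0, 0, 10, 0, 97, -0.6]

```text
time: 2.9
tool_pos: [0.4323, 0.0256, 0.109]
ee_rot: [3.141, -0.001, -0.05]
wrist_force: [0.1, 0.3, 0.5]
width: 0.0754
finger_force: 0.0
```

```bash
python3 st.py; python3 -c "
from h import *
s=snap('side');c=s['color'][180:340,180:440,::-1];cv2.imwrite('pics/s2.png',cv2.resize(c,None,fx=3,fy=3,interpolation=2))"
```

```text
t 2.9 tcp [0.4323 0.0256 0.109 ] rot [ 3.1414e+00 -1.0000e-03 -4.9800e-02] mill [-239.6   -9.4] F [0.07 0.31 0.49] w 0.07538394525136273
```

View pics/s2.png

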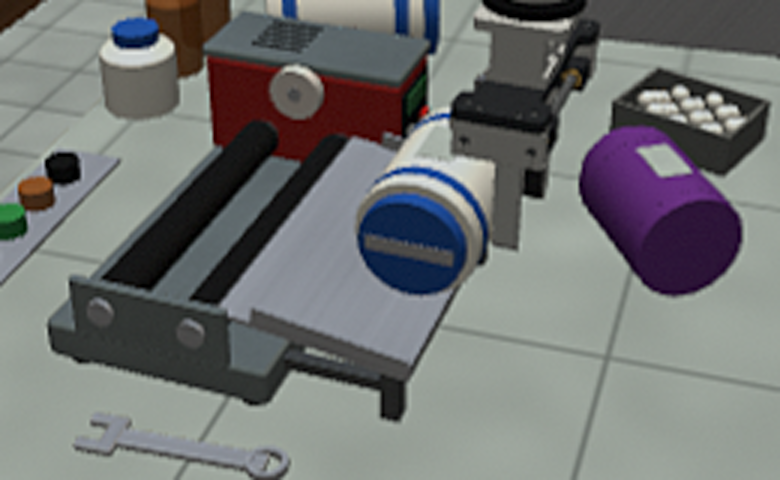

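The side view shows both fingers upright behind the jar (tips near crop pixel 508,245), clear of the lip and the purple jar. I'll push slowly up the slope.

Request:
arm_command:
  targets: [0, 0, 0, 2, 0, 0, -0.6, 0, 0, 0, 4, 0, 0, -0.6, 0, 0, 0, 6, 0, 0, -0.6, 0, 0, 0, 8, 0, 0, -0.6, 0, 0, 0, 10.5, 0, -0.5, -0.6, 0, 0, 0, 13, 0, -1, -0.6, 0, 0, 0, 15.5, 0, -1.3, -0.6, 0, 0, 0, 18, 0, -1.7, -0.6, 0, 0, 0, 20.5, 0, -2, -0.6, 0, 0, 0, 23, 0, -2.4, -0.6, 0, 0, 0, 25.5, 0, -2.7, -0.6, 0, 0, 0, 28, 0, -3, -0.6, 0, 0, 0, 30.5, 0, -3.4, -0.6, 0, 0, 0, 33, 0, -3.8, -0.6, 0, 0, 0, 35.5, 0, -4.1, -0.6, 0, 0, 0, 38, 0, -4.5, -0.6, 0, 0, 0, 40.5, 0, -4.8, -0.6, 0, 0, 0, 43, 0, -5.2, -0.6, 0, 0, 0, 45.5, 0, -5.5, -0.6, 0, 0, 0, 48, 0, -6, -0.6]

```text
time: 4.95
tool_pos: [0.4798, 0.0232, 0.1145]
ee_rot: [3.142, 0.0, -0.05]
wrist_force: [-3.4, 0.5, 2.7]
width: 0.0758
finger_force: 1.8
```

```bash
cat > jar.py <<'E'
from st import *
from scipy.optimize import least_squares
s=snap('side');W=cloud(s);c=s['color'].astype(int)
P=W.reshape(-1,3);C=c.reshape(-1,3)
m=(R.T@(P[:,:2]-O).T).T*1e3
k=np.isfinite(P[:,2])&(m[:,0]>-240)&(m[:,0]<60)&(m[:,1]>-105)&(m[:,1]<100)&(P[:,2]>.1)&(P[:,2]<.19)
blue=(C[:,2]>1.6*C[:,0])&(C[:,2]>60)
white=(C.min(1)>90)&(C.max(1)-C.min(1)<60)&(C[:,0]>=C[:,2])
b=k&blue; Q=np.c_[m,P[:,2]*1e3]
lid=Q[b&(Q[:,1]>np.percentile(Q[b,1],90)-6)]
print('n blue',b.sum(),'lid y max',np.percentile(Q[b,1],[50,90,98]).round(1),'lid ctr xz',((lid.max(0)+lid.min(0))/2).round(1),'jar x range',np.percentile(Q[b,0],[2,98]).round(1),'z',np.percentile(Q[b,2],[2,98]).round(1))
E
python3 jar.py
```

```text
t 4.95 tcp [0.4798 0.0232 0.1145] rot [ 3.1415e+00  1.0000e-04 -5.0000e-02] mill [-192.    -9.4] F [-3.4   0.48  2.73] w 0.07577422246026996
n blue 787 lid y max [73.1 75.2 76.4] lid ctr xz [-133.9   73.7  134. ] jar x range [-178.5  -96.3] z [102.1 173.2]
```

The jar is rolling in contact with the fingers: its axis is at mill x -134, as predicted. I'll continue.

Request:
arm_command:
  targets: [0, 0, 0, 2.5, 0, -0.4, -0.6, 0, 0, 0, 5, 0, -0.7, -0.6, 0, 0, 0, 7.5, 0, -1, -0.6, 0, 0, 0, 10, 0, -1.4, -0.6, 0, 0, 0, 12.5, 0, -1.8, -0.6, 0, 0, 0, 15, 0, -2.1, -0.6, 0, 0, 0, 17.5, 0, -2.5, -0.6, 0, 0, 0, 20, 0, -2.8, -0.6, 0, 0, 0, 22.5, 0, -3.2, -0.6, 0, 0, 0, 25, 0, -3.5, -0.6, 0, 0, 0, 27.5, 0, -3.8, -0.6, 0, 0, 0, 30, 0, -4.2, -0.6, 0, 0, 0, 32.5, 0, -4.6, -0.6, 0, 0, 0, 35, 0, -4.9, -0.6, 0, 0, 0, 37.5, 0, -5.2, -0.6, 0, 0, 0, 40, 0, -5.6, -0.6, 0, 0, 0, 42.5, 0, -6, -0.6, 0, 0, 0, 45, 0, -6.3, -0.6, 0, 0, 0, 47.5, 0, -6.6, -0.6, 0, 0, 0, 50, 0, -7, -0.6]

```text
time: 7.0
tool_pos: [0.5298, 0.0207, 0.1215]
ee_rot: [3.142, -0.0, -0.05]
wrist_force: [-4.0, 0.2, 1.1]
width: 0.0757
finger_force: 1.8
```

```bash
python3 jar.py
```

```text
t 7.0 tcp [0.5298 0.0207 0.1215] rot [ 3.1415 -0.     -0.0499] mill [-141.9   -9.4] F [-4.03  0.17  1.1 ] w 0.0757054666375427
n blue 807 lid y max [73.2 75.5 76.7] lid ctr xz [-83.9  73.9 137.1] jar x range [-127.2  -46.5] z [103.1 180.2]
```

Request:
arm_command:
  targets: [0, 0, 0, 2.5, 0, -0.4, -0.6, 0, 0, 0, 5, 0, -0.7, -0.6, 0, 0, 0, 7.5, 0, -1, -0.6, 0, 0, 0, 10, 0, -1.4, -0.6, 0, 0, 0, 12.5, 0, -1.8, -0.6, 0, 0, 0, 15, 0, -2.1, -0.6, 0, 0, 0, 17.5, 0, -2.5, -0.6, 0, 0, 0, 20, 0, -2.8, -0.6, 0, 0, 0, 22.5, 0, -3.2, -0.6, 0, 0, 0, 25, 0, -3.5, -0.6, 0, 0, 0, 27.5, 0, -3.8, -0.6, 0, 0, 0, 30, 0, -4, -0.6, 0, 0, 0, 32, 0, -4, -0.6, 0, 0, 0, 34, 0, -4, -0.6, 0, 0, 0, 36, 0, -4, -0.6, 0, 0, 0, 38, 0, -4, -0.6, 0, 0, 0, 40, 0, -4, -0.6, 0, 0, 0, 42, 0, -4, -0.6, 0, 0, 0, 44, 0, -4, -0.6, 0, 0, 0, 46, 0, -4, -0.6]

```text
time: 9.05
tool_pos: [0.5761, 0.0184, 0.1255]
ee_rot: [3.142, -0.001, -0.05]
wrist_force: [0.7, 0.9, -0.0]
width: 0.0754
finger_force: 0.0
```

```bash
python3 jar.py
```

```text
t 9.05 tcp [0.5761 0.0184 0.1255] rot [ 3.1415e+00 -9.0000e-04 -5.0100e-02] mill [-95.6  -9.4] F [ 0.68  0.86 -0.01] w 0.07538540636622511
n blue 817 lid y max [73.3 75.5 76.9] lid ctr xz [-36.9  73.9 139.7] jar x range [-83.4  -0.4] z [104.1 185.5]
```

Request:
arm_command:
  targets: [0, 0, 0, 2, 0, 0, -0.6, 0, 0, 0, 4, 0, 0, -0.6, 0, 0, 0, 6, 0, 0, -0.6, 0, 0, 0, 8, 0, 0, -0.6, 0, 0, 0, 10, 0, 0, -0.6, 0, 0, 0, 12, 0, 0, -0.6, 0, 0, 0, 14, 0, 0, -0.6, 0, 0, 0, 16, 0, 0, -0.6, 0, 0, 0, 18, 0, 0, -0.6, 0, 0, 0, 20, 0, 0, -0.6, 0, 0, 0, 22, 0, 0, -0.6, 0, 0, 0, 24, 0, 0, -0.6, 0, 0, 0, 24, 0, 0, -0.6, 0, 0, 0, 24, 0, 0, -0.6]

```text
time: 10.5
tool_pos: [0.5995, 0.0172, 0.1254]
ee_rot: [3.142, 0.0, -0.05]
wrist_force: [-0.2, -0.3, -0.3]
width: 0.0755
finger_force: 0.0
```

```bash
python3 jar.py; python3 -c "
from h import *
s=snap('side');c=s['color'][180:340,180:440,::-1];cv2.imwrite('pics/s3.png',cv2.resize(c,None,fx=3,fy=3,interpolation=2))"
```

```text
t 10.5 tcp [0.5995 0.0172 0.1254] rot [ 3.1415e+00  1.0000e-04 -5.0000e-02] mill [-72.1  -9.4] F [-0.22 -0.3  -0.26] w 0.07553756265345578
n blue 711 lid y max [73.3 75.7 77.1] lid ctr xz [ -0.8  73.9 133.9] jar x range [-47.9  35.3] z [101.4 174.1]
```

View pics/s3.png

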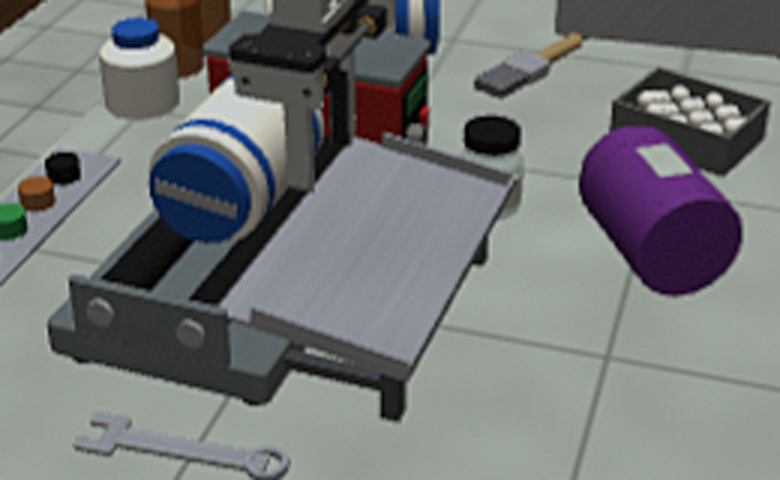

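The jar is seated in the dip, with its lid end at mill y about 75 mm. Next I'll back off, lift, close the fingers, go round to the lid end and push along the rollers.

Request:
arm_command:
  targets: [0, 0, 0, -8, 0, 0, -0.6, 0, 0, 0, -18, 0, -5, -0.6, 0, 0, 0, -20, 0, -25, -0.6, 0, 0, 0, -20, 0, -50, -0.6, 0, 0, 0, -20, 0, -75, -0.6, 0, 0, 0, -20, 0, -95, -0.6, 0, 0, 0, -10, -15, -95, 0, 0, 0, 0, 5, -40, -95, 1, 0, 0, 0, 25, -65, -95, 1, 0, 0, 0, 45, -90, -95, 1, 0, 0, 0, 60, -110, -95, 1, 0, 0, 0, 72, -124, -95, 1, 0, 0, 0, 72, -124, -95, 1, 0, 0, 0, 72, -124, -80, 1, 0, 0, 0, 72, -124, -60, 1, 0, 0, 0, 72, -124, -40, 1, 0, 0, 0, 72, -124, -20, 1, 0, 0, 0, 72, -124, -5, 1, 0, 0, 0, 72, -124, 7, 1, 0, 0, 0, 72, -124, 7, 1]

```text
time: 12.6
tool_pos: [0.676, 0.1369, 0.1156]
ee_rot: [3.141, 0.005, -0.05]
wrist_force: [0.3, 0.3, -0.0]
width: 0.0002
finger_force: 0.0
```

```bash
python3 jar.py
```

```text
t 12.6 tcp [0.676  0.1369 0.1156] rot [ 3.1407  0.0045 -0.0504] mill [ -1.7 114. ] F [ 0.34  0.27 -0.02] w 0.00017750664046715454
n blue 541 lid y max [72.3 75.4 76.2] lid ctr xz [-18.   73.8 134.3] jar x range [-48.4   5.2] z [102.4 174.2]
```

Request:
arm_command:
  targets: [0, 0, 0, 1, 5, 0, 1, 0, 0, 0, 2, 10, 0, 1, 0, 0, 0, 2, 15, 0, 1, 0, 0, 0, 2, 19, 0, 1, 0, 0, 0, 2, 22, 0, 1, 0, 0, 0, 2, 24, 0, 1, 0, 0, 0, 2, 26, 0, 1, 0, 0, 0, 2, 28, 0, 1, 0, 0, 0, 2, 30, 0, 1, 0, 0, 0, 2, 32, 0, 1, 0, 0, 0, 2, 34, 0, 1, 0, 0, 0, 2, 36, 0, 1, 0, 0, 0, 2, 38, 0, 1, 0, 0, 0, 2, 41, 0, 1, 0, 0, 0, 2, 44, 0, 1, 0, 0, 0, 2, 47, 0, 1, 0, 0, 0, 2, 50, 0, 1, 0, 0, 0, 2, 53, 0, 1, 0, 0, 0, 2, 56, 0, 1, 0, 0, 0, 2, 59, 0, 1]

```text
time: 14.65
tool_pos: [0.6766, 0.0782, 0.1185]
ee_rot: [3.142, -0.0, -0.05]
wrist_force: [0.3, 3.9, -0.2]
width: 0.0005
finger_force: 1.8
```

```bash
python3 jar.py
```

```text
t 14.65 tcp [0.6766 0.0782 0.1185] rot [ 3.1415 -0.     -0.05  ] mill [ 1.9 55.3] F [ 0.28  3.92 -0.19] w 0.00047859720177694393
n blue 517 lid y max [42.4 45.4 47. ] lid ctr xz [ -1.1  50.1 133.6] jar x range [-48.7  36.9] z [101.7 175.1]
```

Request:
arm_command:
  targets: [0, 0, 0, 0, 2, 0, 1, 0, 0, 0, 0, 4, 0, 1, 0, 0, 0, 0, 6, 0, 1, 0, 0, 0, 0, 8, 0, 1, 0, 0, 0, 0, 9, 0, 1, 0, 0, 0, 0, 10, 0, 1, 0, 0, 0, 0, 11, 0, 1, 0, 0, 0, 0, 12, 0, 1, 0, 0, 0, 0, 13, 0, 1]

```text
time: 15.6
tool_pos: [0.676, 0.0654, 0.1185]
ee_rot: [3.142, -0.0, -0.05]
wrist_force: [0.4, 4.1, 0.6]
width: 0.0004
finger_force: 1.8
```

Request:
arm_command:
  targets: [0, 0, 0, 0, 0.5, 0, 1, 0, 0, 0, 0, 1, 0, 1, 0, 0, 0, 0, 1.5, 0, 1, 0, 0, 0, 0, 2, 0, 1]

```text
time: 16.0
tool_pos: [0.6759, 0.0635, 0.1185]
ee_rot: [3.142, -0.0, -0.05]
wrist_force: [0.7, 4.0, -0.3]
width: 0.0
finger_force: 1.8
```

```bash
python3 jar.py
```

```text
t 16.0 tcp [0.6759 0.0635 0.1185] rot [ 3.1415 -0.     -0.0499] mill [ 1.9 40.6] F [ 0.74  3.98 -0.28] w 4.0885371787133305e-05
n blue 526 lid y max [27.9 31.  32.5] lid ctr xz [ -1.6  37.2 136.6] jar x range [-49.1  36.5] z [101.7 174.8]
```

Still sliding at 4 N, so it is not yet at the stop. I'll continue in small steps.

Request:
arm_command:
  targets: [0, 0, 0, 0, 0.5, 0, 1, 0, 0, 0, 0, 1, 0, 1, 0, 0, 0, 0, 1.5, 0, 1]

```text
time: 16.35
tool_pos: [0.6758, 0.0619, 0.1185]
ee_rot: [3.142, -0.0, -0.05]
wrist_force: [0.5, 4.1, -0.4]
width: 0.0002
finger_force: 1.8
```

Request:
arm_command:
  targets: [0, 0, 0, 0, 0.5, 0, 1, 0, 0, 0, 0, 1, 0, 1]

```text
time: 16.55
tool_pos: [0.6758, 0.0609, 0.1185]
ee_rot: [3.141, -0.0, -0.05]
wrist_force: [-0.2, 3.5, -0.6]
width: 0.0004
finger_force: 1.8
```

Request:
arm_command:
  targets: [0, 0, 0, 0, 0.5, 0, 1, 0, 0, 0, 0, 1, 0, 1]

```text
time: 16.75
tool_pos: [0.6758, 0.0607, 0.1185]
ee_rot: [-3.14, -0.0, -0.049]
wrist_force: [-0.4, 5.6, 0.2]
width: 0.0008
finger_force: 3.0
```

Request:
arm_command:
  targets: [0, 0, 0, 0, 0.5, 0, 1, 0, 0, 0, 0, 1, 0, 1, 0, 0, 0, 0, 1, 0, 1]

```text
time: 17.05
tool_pos: [0.6758, 0.0607, 0.1185]
ee_rot: [-3.139, -0.0, -0.049]
wrist_force: [0.1, 6.7, 0.1]
width: 0.0003
finger_force: 3.6
```

```bash
python3 jar.py
```

```text
t 17.05 tcp [0.6758 0.0607 0.1185] rot [-3.1388e+00 -3.0000e-04 -4.8800e-02] mill [ 1.9 37.8] F [0.06 6.66 0.14] w 0.0003195088528278097
n blue 511 lid y max [25.  28.  29.8] lid ctr xz [ -0.3  34.9 133.8] jar x range [-48.2  37.2] z [100.7 175.4]
```

The jar is against the stop: the TCP has halted, the force is rising, and the lid end is at about 28 mm (29 expected). I'll retreat.

Request:
arm_command:
  targets: [0, 0, 0, 0, -3, 0, 1, 0, 0, 0, 0, -8, 0, 1, 0, 0, 0, 0, -16, 0, 1, 0, 0, 0, 0, -26, 0, 1, 0, 0, 0, 0, -38, 0, 1, 0, 0, 0, 0, -50, -5, 1, 0, 0, 0, 0, -55, -25, 1, 0, 0, 0, 0, -55, -50, 1, 0, 0, 0, 0, -55, -80, 1, 0, 0, 0, 0, -55, -110, 1, 0, 0, 0, 0, -55, -140, 1, 0, 0, 0, 0, -55, -150, 1, 0, 0, 0, 0, -55, -150, 1, 0, 0, 0, -40, -55, -150, 1, 0, 0, 0, -80, -55, -150, 1, 0, 0, 0, -120, -55, -150, 1, 0, 0, 0, -160, -55, -150, 1, 0, 0, 0, -200, -55, -150, 1, 0, 0, 0, -200, -55, -150, 1, 0, 0, 0, -200, -55, -150, 1]

```text
time: 19.1
tool_pos: [0.4777, 0.124, 0.267]
ee_rot: [3.141, 0.002, -0.049]
wrist_force: [0.4, -0.6, 0.5]
width: 0.0008
finger_force: 0.0
```

```bash
python3 jar.py; python3 -c "
from h import *
s=snap('side');a=s['color'][160:360,180:440,::-1];b=snap('top')['color'][120:320,225:485,::-1]
cv2.imwrite('pics/s4.png',cv2.resize(np.hstack([a,b]),None,fx=1.53,fy=1.53,interpolation=2))"
```

```text
t 19.1 tcp [0.4777 0.124  0.267 ] rot [ 3.1411e+00  1.6000e-03 -4.9300e-02] mill [-199.1   91.2] F [ 0.37 -0.58  0.49] w 0.0008118084297202285
n blue 701 lid y max [25.3 28.1 29.6] lid ctr xz [-1.000e-01  2.640e+01  1.339e+02] jar x range [-47.1  34.1] z [101.6 174.6]
```

View pics/s4.png

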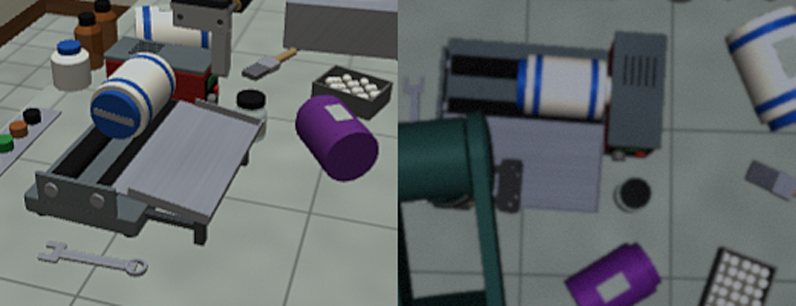

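The picture shows the jar lying between the rollers (right half, about 563,85), its base against the stop at about (606,88). The bystanders in view haven't moved and the gripper is clear.

```bash
python3 -c "
from bench import robot
print(robot.close_job())"
```

```text
the job is handed in; nothing more can be done
None
```

The white jar is seated in the dip between the rollers with its base against the thrust stop; it was pushed the whole way and never lifted, nothing else was touched, and the job was handed in at about 19 s of the 64 s allowed.

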